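# Set the smoke extractor and hold its filter cover shut

## Task

Get the smoke extractor ready for branding wood: first turn the airflow sleeve until it clicks in at 4, then turn the round fastener on the filter cover clockwise until the slot in its head lines up with the two ridges on the cover. Then push the cover fully down onto its frame against the springy seal and finish while still holding it pressed there, so that the corner screws can be put in. Leave everything else on the bench where it is.

Things in the scene. Friction and masses are not known exactly. Their poses are not given: they have to be found in the camera images.
- extractor: grey smoke extractor, a flat box 190 (x) x 400 (y) x 100 mm high, fixed on the table; origin at the centre of its underside, x axis across its depth (away from the robot at yaw 0), y along its length, z up. The filter cover is on its +y half, the airflow sleeve on its -y half
- sleeve (a joint): airflow sleeve's turn, rad, growing clockwise seen from above. Number n of the scale (0 to 6, printed on a white disc on the extractor's top on the +x side of the sleeve) is at 0.35 n, so 4 is at 1.40; it clicks into each number (about 0.05 N m to turn); stops at -0.1 and 2.2. A black pointer on its flange points at the number: at 3 it points along the extractor's +x, at 0 it is 1.05 rad anticlockwise of that
- sleeve_grip (a point): point on the vertical axis of the airflow sleeve at the height to grip: an upright knurled aluminium cylinder 36 mm across; its top is 13 mm above this point, the top of its flange (55 mm across) 22 mm below, the extractor's top 38 mm below. It lies 20 mm towards -x and 90 mm towards -y of the extractor's origin. It turns with the sleeve
- fastener (a joint): quarter-turn fastener's turn, rad, growing clockwise seen from above; 0 = slot in line with the ridges (along the extractor's x axis). It starts 0.8 to 1.45 rad short of that (negative), has no click or stop at 0 (stops at -1.75 and 0.5) and stays where it is left (friction about 0.04 N m). Unless the slot is within about 0.15 rad of the ridges, a cross-bar below the cover blocks it some 2 mm down
- fastener_grip (a point): point on the vertical axis of the fastener at the height to grip: a round knurled steel head 34 mm across and 26 mm high, with a slot 6 mm wide across its top; its top is 6 mm above this point, the cover's top surface 20 mm below. It lies 85 mm towards +y of the extractor's origin, rides up and down with the cover and turns with the fastener
- cover (a joint): how far the filter cover is pushed down, m: 0 = raised on its springy seal, 0.009 = fully home on the frame. It only moves straight down; it takes about 3 N to start and 10 N (net of its weight) to be held fully home, and springs up again when released
- cover_mid (a point): centre of the top surface of the filter cover, under the fastener: an aluminium plate 150 (x) x 140 (y) x 4 mm, axes as the extractor's; top surface 113 mm above the table when raised, 104 mm when home. Two low dark ridges (2 mm high, 6 mm wide) run along its x axis from 25 to 51 mm either side of the fastener; the rest is flat and can be pressed anywhere
- slice_a: wood slice, 90 mm across, 12 mm thick, on the table in front of the extractor; leave it alone; origin at the centre of its underside
- slice_b: wood slice, 80 mm across, 12 mm thick, on the table in front of the extractor; leave it alone; origin at the centre of its underside
- tag: small wood disc, 40 mm across, 8 mm thick, lying on the extractor's top near its front right corner; leave it alone; origin at the centre of its underside
- bottle: white bottle 60 mm across, 170 mm tall, standing on the left of the table; leave it alone; origin at the centre of its underside
- iron: hand branding iron about 250 mm long lying on the right of the table; leave it alone; origin at a point on its axis near the middle of its length
- driver: screwdriver 180 mm long lying on the left of the table; leave it alone; origin at a point on its axis near the middle of its length

How it is judged:
By the outcome, as a careful person would: the job done as asked, in the order asked, and still so for the second after the job is handed in, while the arm keeps its last pose, push and grip.
It also fails if it takes over 54 s, if anything falls off the work surface, if the arm or the gripper's body presses on something with over 40 N, if the wrist force passes 120 N, or if a joint passes its speed limit or range.

## Robot

A 7-joint arm with a two-finger parallel gripper is mounted at the origin on the work surface. World frame = base frame: x ahead of the robot, y to its left, z up, the work surface at z = 0. Lengths are in m, angles in rad, forces in N, time in s.
With the tool pointing down it reaches from about 0.425 to 0.825 m from the base axis. Payload 3.6 kg.
Tool frame: the origin (TCP) lies where the fingers leave the gripper's body, on its centre line; the fingertips stand 84 mm ahead of it and the grasp point (between the pads) lies 65 mm ahead of it; x points along the fingers, z is the direction in which the jaws open and shut, and the axes are right-handed (so a half turn about x gives the same grasp; the last joint's range is limited). The gripper opens to 93 mm and grips with 3 to 60 N. Pads are 15 mm wide; open, the fingers measure 128 mm over their backs; the gripper's body (75 mm by 188 mm) begins 65 mm behind the grasp point.
Start: joints at [-1.252, 0.615, -0.013, 1.423, 0.008, 1.103, -0.04], TCP at [0.22, 0.612, 0.303] pointing down, gripper open.
Joint ranges: [-3.12, 3.12], [-0.3, 2.06], [-1.34, 1.32], [0.26, 2.42], [-1.36, 4.5], [0.01, 1.98], [-2.84, 2.84]. Speed limits (rad/s): [2.79, 2.79, 3.14, 3.14, 3.14, 3.14, 3.14].

## Interface

Orientations are given as a unit quaternion [x, y, z, w].
In Python, from station import readout, read_camera, camera_model, arm, spotter gives the robot as it stands.
- The arm moves only by the tool apply_moves, never from a script. Its argument "plan" is a list of rows, each a list of 3 entries, a list of its own where there are three numbers: the shift along the world's x, y, z in m, then the turn, a rotation vector about the world's x, y, z in degrees, then the opening, from -1 (shut) to 1 (fully open). A call has exactly 5 rows; each row is the pose to reach, as a shift and turn from the pose commanded when the call began; what a row does not reach only later rows make up. A row lasts 1/10 s, in which the tool goes at most 50 mm and 8.59 degrees, less where a joint would pass 70% of its speed; a pose out of reach is approached as far as the arm can. A call with a gripper value outside its range is refused whole. The fingers move at their own pace and stop on an object; "squeeze" is the grip in N (left out, the last holds). Time passes only in rows, so rows that repeat a pose let the fingers close, or fill a call up. It gives the time, the measured TCP pose, the force and the opening at its end, in the units of the state.
- readout.state(): the state, without advancing time (a new reading comes with each control period).
- read_camera(name): name is "scene" or "top"; returns the picture (480x640x3 uint8, blue, green, red); there is no depth.
- camera_model(name): a dict with "fovy" (degrees; the focal length in pixels is half the picture's height over the tangent of half this angle, whatever the lens; pixels are square), "cx", "cy" (the principal point, pixels), "dist_coeffs" ([k1, k2, p1, p2, k3] as OpenCV has them; the pictures are not rectified), "R" (3x3) and "t" (3): a world point X has camera coordinates R X + t. Camera axes: x right, y down, z forward; pixel columns grow to the right and rows downward; lengths in m; the calibration is good to about 2 mm. A picture is of the moment at which its call begins. camera_model takes no time and is no camera call.
- arm.job_done(): hands the job in, once; it reports no verdict.
Trained networks look in the newest picture that a camera, given by its name, has taken for a name from the list of things; names that differ only in an ending like _2 or _b are one class to them, and where a whole thing is asked for, a point or a joint stands for the part that bears it (a point fixed in the world has none). Each returns a list of dicts, best first, with "conf" (0 to 1); they miss things now and then, are a little off and sometimes report something else, mostly with a low value. They report only what shows in the picture. A call takes as long as a camera call.
- spotter.outline_of(camera, target): "mask" (480x640 bool, what is visible of it) and "uv" ([column, row] in pixels, amid what is visible of it).
- spotter.tip_of(camera, target): "uv" ([column, row] in pixels: a listed point, or the origin of a listed thing).
The state is a dict: "time_s": time; "joints": joint angles; "qvel": joint speeds; "tau": joint torques, N m; "tool_pos": TCP position; "orientation": TCP orientation; "ft_force": force on the tool from outside, world axes, zero at the start; "torque": the same for the moment, N m; "finger_gap": opening from 0.0 (shut) to 1.0 (fully open).
Only numpy, scipy, OpenCV 4.12 (cv2) and the standard library are available. Lean on these libraries where they do the work, as an engineer would, in place of code of your own. Each camera call takes 0.05 s, during which the arm holds its last target. There are 200 camera calls.

## Working session

There is one attempt and no reset: what is moved stays moved. The work goes in short steps, Python scripts to look and compute and a tool call to move; the robot and the scene stay as the last step left them, time stands still between calls to the robot, and variables do not carry over. Pictures are saved under pics/ and viewed, about 8 in all and at most 12, crops included, and the job is handed in when it is done.

Besides the shell and the picture viewer there is one more tool, called after "Request:" as name(argument=value, ...), one argument or row to a line, values as JSON. apply_moves: Moves the arm, as the interface text tells. Its arguments: {"type":"object","properties":{"plan":{"type":"array"},"squeeze":{"type":"number"}},"required":["plan"]}

```bash
mkdir -p pics; ls; cat > h.py <<'E'
import numpy as np, cv2
from station import readout, read_camera, camera_model, arm, spotter
def K(m):
    f=240/np.tan(np.radians(m["fovy"])/2); return np.array([[f,0,m["cx"]],[0,f,m["cy"]],[0,0,1.]])
def ray(cam,uv):
    m=camera_model(cam); n=cv2.undistortPoints(np.array([[uv]],float),K(m),np.array(m["dist_coeffs"]))[0,0]
    R=np.array(m["R"]);t=np.array(m["t"]); return -R.T@t, R.T@np.array([n[0],n[1],1])
def at_z(cam,uv,z):
    o,d=ray(cam,uv); return o+d*(z-o[2])/d[2]
def proj(cam,P):
    m=camera_model(cam); P=np.atleast_2d(np.array(P,float))
    return cv2.projectPoints(P,cv2.Rodrigues(np.array(m["R"]))[0],np.array(m["t"],float),K(m),np.array(m["dist_coeffs"]))[0][:,0]
E
python3 - <<'E'
from h import *
print(readout.state())
a=read_camera("scene");b=read_camera("top")
cv2.imwrite("pics/s0.png",a);cv2.imwrite("pics/t0.png",b)
Z=dict(extractor=0,sleeve_grip=.138,fastener_grip=.133,cover_mid=.113,tag=.1,slice_a=0,bottle=0)
for n,z in Z.items():
  for c in("scene","top"):
    for r in spotter.tip_of(c,n)[:2]: print(n,c,r["conf"],np.round(r["uv"],1),at_z(c,r["uv"],z).round(4))
E
```

```text
pics
{'time_s': 0.0, 'joints': array([-1.25247122,  0.61589719, -0.01262522,  1.42487262,  0.008096  ,
        1.10341218, -0.04040709]), 'qvel': array([ 3.83452245e-05,  2.22308909e-03,  3.81944674e-04,  1.31354683e-03,
        1.62553285e-03, -1.12580293e-03,  2.12292540e-05]), 'tau': array([-3.70210737e-04, -4.58929110e+01,  2.08925293e-01, -1.65738344e+01,
       -6.11310918e-02,  2.03970034e-02,  2.30270880e-04]), 'tool_pos': array([0.21951055, 0.61120332, 0.30160389]), 'orientation': array([-0.40734993,  0.57908172,  0.40630092,  0.57762441]), 'ft_force': array([-0.25702427, -0.53914571, -0.5098344 ]), 'torque': array([ 0.03661212, -0.0176324 ,  0.01705092]), 'finger_gap': 1.000843219672345}
extractor scene 0.87 [321.1 270.4] [ 0.5816 -0.0168  0.    ]
extractor top 0.76 [307.4 219.2] [ 0.5938 -0.011   0.    ]
sleeve_grip scene 0.76 [293.8 244.7] [ 0.5752 -0.1115  0.138 ]
sleeve_grip scene 0.46 [334.1 219.4] [0.5763 0.0458 0.138 ]
sleeve_grip top 0.75 [354.1 214. ] [ 0.5782 -0.1103  0.138 ]
fastener_grip scene 0.55 [335.3 222. ] [0.5823 0.0438 0.133 ]
fastener_grip scene 0.26 [198.9 363.2] [ 0.7042 -0.5065  0.133 ]
fastener_grip top 0.76 [273.8 215.1] [0.5745 0.0637 0.133 ]
cover_mid scene 0.65 [337.7 225.4] [0.5788 0.0584 0.113 ]
cover_mid top 0.8 [276. 217.] [0.5746 0.06   0.113 ]
tag scene 0.73 [261.7 267.4] [ 0.5438 -0.1979  0.1   ]
tag top 0.78 [390.3 233. ] [ 0.5441 -0.1959  0.1   ]
tag top 0.39 [482.4 223.1] [ 0.5694 -0.4073  0.1   ]
slice_a scene 0.62 [290.9 247.2] [0.4383 0.0073 0.    ]
slice_a scene 0.57 [266.1 263.8] [ 0.4411 -0.0976  0.    ]
slice_a top 0.6 [295.1 285.6] [0.4309 0.017  0.    ]
slice_a top 0.6 [344.6 280.7] [ 0.4437 -0.1021  0.    ]
bottle scene 0.82 [375.9 195.5] [0.4488 0.4253 0.    ]
bottle top 0.77 [117.4 278.5] [0.4439 0.4401 0.    ]
bottle top 0.72 [306.6 221.4] [ 0.5883 -0.0091  0.    ]
```

```bash
python3 - <<'E'
from h import *
b=cv2.imread("pics/t0.png");a=cv2.imread("pics/s0.png")
cv2.imwrite("pics/tc.png",cv2.resize(b[170:300,230:430],None,fx=4,fy=4,interpolation=3))
cv2.imwrite("pics/ts.png",np.hstack([cv2.resize(b,None,fx=.62,fy=.62),cv2.resize(a,None,fx=.62,fy=.62)]))
for c in("scene","top"):
  m=camera_model(c); print(c, -np.array(m["R"]).T@np.array(m["t"]),m["fovy"])
E
```

```text
scene [ 1.29323992 -0.8017198   0.84958371] 53.12597091629608
top [0.3635034  0.00478231 1.11818832] 54.730862420538564
```

View pics/tc.png

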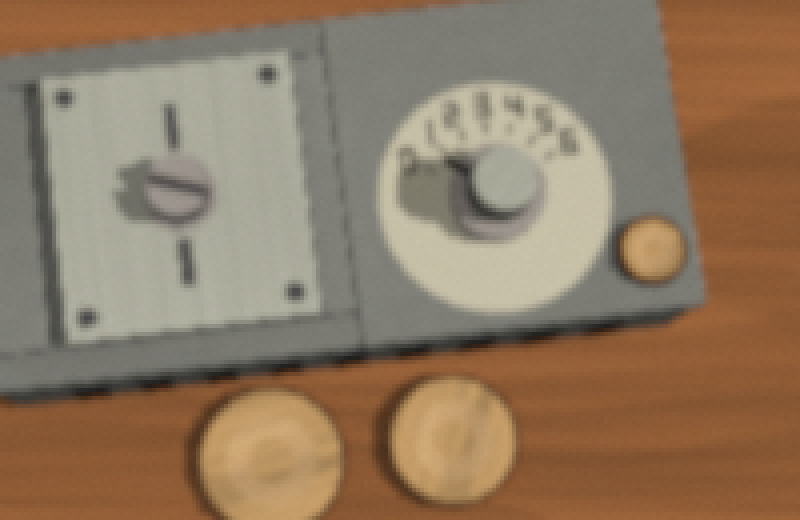

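View pics/ts.png

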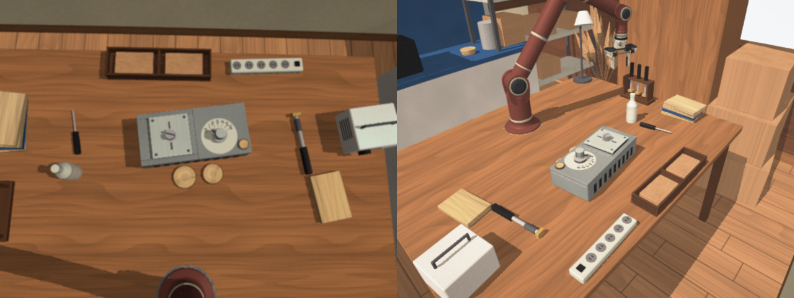

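```bash
python3 - <<'E'
from h import *
from scipy.optimize import least_squares
g=lambda p:(p[0]/4+230-.375,p[1]/4+170-.375)
cor=[at_z("top",g(p),.113)[:2] for p in[(40,78),(288,52),(322,312),(65,345)]]
scr=[at_z("top",g(p),.113)[:2] for p in[(64,97),(268,74),(295,291),(87,317)]]
print("corner mean",np.mean(cor,0),"screw mean",np.mean(scr,0))
an=lambda a,b:np.arctan2(*(b-a)[1::-1])
for q in(cor,scr): print("yaw:",an(q[3],q[0]),an(q[2],q[1]),an(q[1],q[0])-np.pi/2,an(q[2],q[3])-np.pi/2, np.linalg.norm(q[0]-q[1]),np.linalg.norm(q[0]-q[3]))
r=[at_z("top",g(p),.115)[:2] for p in[(187,283),(170,106)]];print("ridge yaw",an(*r),np.mean(r,0))
s=[at_z("top",g(p),.139)[:2] for p in[(150,178),(208,190)]];print("slot",an(*s),np.mean(s,0))
d=[at_z("top",g(p),.1)[:2] for p in[(379,195),(611,195),(495,82),(495,312)]];print("disc c",np.mean(d,0))
t=at_z("top",g((505,182)),.151);print("sleeve top c",t)
p=at_z("top",g((440,160)),.116)[:2];print("pointer",an(np.mean([t[:2]],0)[0],p))
# spotter masks
for c in("top","scene"):
  for n,z in(("fastener",.139),("sleeve",.15),("cover",.113)):
    for q in spotter.outline_of(c,n)[:1]: print(c,n,q["conf"],q["uv"],at_z(c,q["uv"],z))
s=cv2.imread("pics/s0.png");cv2.imwrite("pics/sc.png",cv2.resize(s[195:295,250:390],None,fx=5,fy=5,interpolation=3))
E
```

```text
corner mean [0.57143268 0.0635093 ] screw mean [0.57225455 0.0637105 ]
yaw: 0.12493926487880705 0.13717468829794377 0.12363411423002257 0.13989244400424483 0.139006470063144 0.15068228345360235
yaw: 0.13330598270495614 0.13323351913847944 0.13114919948339443 0.137207040691657 0.11420630757256803 0.12442080072254813
ridge yaw 0.1154820969547867 [0.57173662 0.06371659]
slot -1.7660280829072783 [0.57211606 0.0621155 ]
disc c [ 0.57626735 -0.11309992]
sleeve top c [ 0.57297314 -0.1125473   0.151     ]
pointer -1.5408593101130457
top fastener 0.6 [276.0, 217.8] [0.56737944 0.05851993 0.139     ]
top sleeve 0.75 [350.3, 218.6] [ 0.56542986 -0.10063092  0.15      ]
top cover 0.71 [272.6, 215.8] [0.5772078  0.06754115 0.113     ]
scene fastener 0.54 [334.6, 221.5] [0.58522392 0.03743032 0.139     ]
scene sleeve 0.92 [292.9, 248.7] [ 0.59749899 -0.13681073  0.15      ]
scene cover 0.83 [337.1, 222.5] [0.56801697 0.06872654 0.113     ]
```

View pics/sc.png

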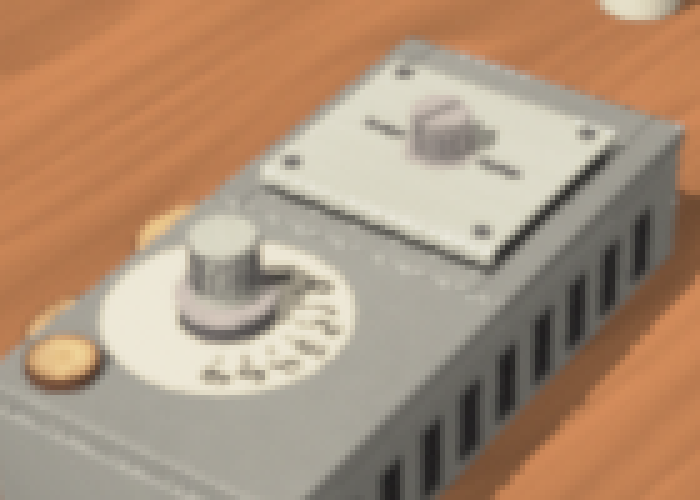

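```bash
python3 - <<'E'
from h import *
g=lambda p:(p[0]/4+230-.375,p[1]/4+170-.375)
k=lambda p:(p[0]/5+250-.4,p[1]/5+195-.4)
an=lambda a,b:np.arctan2(*(b-a)[1::-1])
scr=[at_z("scene",k(p),.113)[:2] for p in[(404,72),(587,133),(481,231),(292,161)]]
print("scene screws",np.mean(scr,0),[an(scr[i],scr[j]) for i,j in((3,0),(2,1),(2,3),(1,0))])
for i in range(4): print(scr[i])
r=[at_z("scene",k(p),.115)[:2] for p in[(365,122),(522,174)]];print("ridge",an(*r),np.mean(r,0))
d=[at_z("scene",k(p),.1)[:2] for p in[(100,310),(356,310),(230,240),(228,393)]];print("disc",np.mean(d,0))
t=at_z("scene",k((224,238)),.151)[:2];print("sleeve top scene",t)
tt=at_z("top",g((505,182)),.151)[:2];p=at_z("top",g((440,160)),.116)[:2]
print("pointer top",an(tt,p),np.linalg.norm(p-tt))
ps=at_z("scene",k((300,273)),.116)[:2];print("pointer scene",an(t,ps),np.linalg.norm(ps-t))
print(spotter.tip_of("top","sleeve_grip")[0]["uv"])
for yaw,c in((.132,(.573,.063)),):
  R=np.array([[np.cos(yaw),-np.sin(yaw)],[np.sin(yaw),np.cos(yaw)]])
  print("ext",np.array(c)-R@[0,.085],"sleeve",np.array(c)-R@[0,.085]+R@[-.02,-.09])
E
```

```text
scene screws [0.57438997 0.06377954] [np.float64(1.696635303852875), np.float64(1.7027787528375906), np.float64(-3.0143046178200867), np.float64(-3.0061315948624214)]
[0.50626506 0.1117769 ]
[0.62792017 0.12835798]
[0.64292526 0.01532887]
[ 5.20449389e-01 -3.45583043e-04]
ridge 0.15749300474657674 [0.57724828 0.06172901]
disc [ 0.57772289 -0.11115437]
sleeve top scene [ 0.58194296 -0.11540856]
pointer top 1.0195601384542026 0.037375570914785786
pointer scene 1.1623995783496663 0.04084857275120235
[354.1, 214.0]
ext [ 0.58418745 -0.02126055] sleeve [ 0.57620696 -0.11310995]
```

```bash
cat >> h.py <<'E'
from scipy.spatial.transform import Rotation as Ro
def pose():
    s=readout.state(); M=Ro.from_quat(s["orientation"]).as_matrix()
    print("t",round(s["time_s"],2),"tcp",s["tool_pos"].round(4),"jaw deg",np.degrees(np.arctan2(M[1,2],M[0,2])).round(2),"xaxis",M[:,0].round(4),"q",s["joints"].round(3),"F",s["ft_force"].round(2),"T",s["torque"].round(3),"gap",round(s["finger_gap"],3))
E
python3 -c "
from h import *
pose()"
```

```text
t 1.15 tcp [0.2197 0.6117 0.3028] jaw deg 70.25 xaxis [-1.e-04 -0.e+00 -1.e+00] q [-1.252  0.615 -0.013  1.423  0.008  1.103 -0.04 ] F [ 0.22  0.46 -0.31] T [0.013 0.039 0.005] gap 1.002
```

Request:
apply_moves(
  plan=[
    [[0.022,-0.045,0],[0,0,-4],1],
    [[0.044,-0.09,0],[0,0,-8],1],
    [[0.066,-0.135,0],[0,0,-12],1],
    [[0.088,-0.18,0],[0,0,-16],1],
    [[0.11,-0.225,0],[0,0,-20],1],
  ],
)

```text
time_s: 1.65
tool_pos: [0.3302, 0.3853, 0.3031]
orientation: [-0.299, 0.64, 0.299, 0.641]
ft_force: [0.7, -0.2, -0.5]
finger_gap: 1.004
```

Request:
apply_moves(
  plan=[
    [[0.022,-0.045,0],[0,0,-4],1],
    [[0.044,-0.09,0],[0,0,-8],1],
    [[0.066,-0.135,0],[0,0,-12],1],
    [[0.088,-0.18,0],[0,0,-16],1],
    [[0.11,-0.225,0],[0,0,-20],1],
  ],
)

```text
time_s: 2.15
tool_pos: [0.44, 0.1608, 0.3032]
orientation: [-0.183, 0.682, 0.184, 0.683]
ft_force: [1.2, 0.8, 0.4]
finger_gap: 1.0
```

Request:
apply_moves(
  plan=[
    [[0.022,-0.045,0],[0,0,0],1],
    [[0.044,-0.09,0],[0,0,0],1],
    [[0.066,-0.135,0],[0,0,0],1],
    [[0.088,-0.18,0],[0,0,0],1],
    [[0.11,-0.225,0],[0,0,0],1],
  ],
)

```text
time_s: 2.65
tool_pos: [0.5498, -0.0638, 0.303]
orientation: [-0.185, 0.682, 0.185, 0.683]
ft_force: [0.7, 1.1, -0.2]
finger_gap: 1.003
```

```bash
python3 -c "
from h import *
pose()"
```

```text
t 2.65 tcp [ 0.5498 -0.0638  0.303 ] jaw deg 30.27 xaxis [ 8.e-04  4.e-04 -1.e+00] q [-0.109  0.474  0.28   1.714 -0.154  0.974  0.756] F [ 0.68  1.12 -0.17] T [ 0.004 -0.002 -0.03 ] gap 1.003
```

Request:
apply_moves(
  plan=[
    [[0.013,-0.024,0],[0,0,0],1],
    [[0.026,-0.0485,0],[0,0,0],1],
    [[0.026,-0.0485,-0.035],[0,0,0],1],
    [[0.026,-0.0485,-0.07],[0,0,0],1],
    [[0.026,-0.0485,-0.097],[0,0,0],1],
  ],
)

```text
time_s: 3.15
tool_pos: [0.5747, -0.1106, 0.204]
orientation: [-0.184, 0.683, 0.185, 0.682]
ft_force: [-0.7, -0.7, -0.6]
finger_gap: 0.996
```

Request:
apply_moves(
  plan=[
    [[0,0,0],[0,0,0],0.0],
    [[0,0,0],[0,0,0],-0.1],
    [[0,0,0],[0,0,0],-0.4],
    [[0,0,0],[0,0,0],-0.4],
    [[0,0,0],[0,0,0],-0.4],
  ],
  squeeze=10,
)

```text
time_s: 3.65
tool_pos: [0.5757, -0.1106, 0.2071]
orientation: [-0.185, 0.682, 0.184, 0.683]
ft_force: [-0.5, 0.3, -0.1]
finger_gap: 0.619
```

```bash
python3 -c "
from h import *
pose()"
```

```text
t 3.65 tcp [ 0.5757 -0.1106  0.2071] jaw deg 30.25 xaxis [ 2.6e-03 -4.0e-04 -1.0e+00] q [-0.002  0.633  0.248  1.733 -0.204  0.798  0.871] F [-0.49  0.34 -0.11] T [-0.023  0.019 -0.033] gap 0.619
```

Request:
apply_moves(
  plan=[
    [[0,0,-0.002],[0,0,0],-1],
    [[0,0,-0.002],[0,0,0],-1],
    [[0,0,-0.002],[0,0,0],-1],
    [[0,0,-0.002],[0,0,0],-1],
    [[0,0,-0.002],[0,0,0],-1],
  ],
  squeeze=10,
)

```text
time_s: 4.15
tool_pos: [0.5745, -0.1109, 0.2037]
orientation: [-0.184, 0.683, 0.184, 0.682]
ft_force: [-1.8, 0.1, 2.3]
finger_gap: 0.385
```

```bash
python3 -c "
from h import *
pose()"
```

```text
t 4.15 tcp [ 0.5745 -0.1109  0.2037] jaw deg 30.22 xaxis [-1.6e-03 -1.0e-04 -1.0e+00] q [-1.000e-03  6.370e-01  2.480e-01  1.737e+00 -2.050e-01  7.950e-01
  8.720e-01] F [-1.81  0.09  2.32] T [-0.194  0.544  0.008] gap 0.385
```

Request:
apply_moves(
  plan=[
    [[0,0,0],[0,0,-8],-1],
    [[0,0,0],[0,0,-16],-1],
    [[0,0,0],[0,0,-24],-1],
    [[0,0,0],[0,0,-32],-1],
    [[0,0,0],[0,0,-40],-1],
  ],
  squeeze=18,
)

```text
time_s: 4.65
tool_pos: [0.5758, -0.1105, 0.2038]
orientation: [0.062, 0.704, -0.062, 0.705]
ft_force: [0.1, -0.7, -0.8]
finger_gap: 0.387
```

Request:
apply_moves(
  plan=[
    [[0,0,0],[0,0,-8],-1],
    [[0,0,0],[0,0,-16],-1],
    [[0,0,0],[0,0,-24],-1],
    [[0,0,0],[0,0,-32],-1],
    [[0,0,0],[0,0,-38],-1],
  ],
)

```text
time_s: 5.15
tool_pos: [0.5768, -0.1111, 0.2038]
orientation: [0.287, 0.644, -0.288, 0.648]
ft_force: [1.8, -1.9, -3.3]
finger_gap: 0.387
```

```bash
python3 -c "
from h import *
pose()
a=read_camera('scene');cv2.imwrite('pics/s1.png',cv2.resize(a[195:295,250:390],None,fx=5,fy=5,interpolation=3))
pose()"
```

```text
t 5.15 tcp [ 0.5768 -0.1111  0.2038] jaw deg -47.98 xaxis [ 0.0043 -0.0027 -1.    ] q [-0.229  0.706  0.638  1.742 -0.53   0.867 -0.193] F [ 1.77 -1.9  -3.28] T [-0.454 -0.375  0.049] gap 0.387
t 5.2 tcp [ 0.5768 -0.111   0.2038] jaw deg -48.11 xaxis [ 0.0039 -0.0029 -1.    ] q [-0.23   0.707  0.639  1.742 -0.53   0.867 -0.195] F [ 2.75 -0.8  -2.5 ] T [-0.233 -0.519  0.033] gap 0.383
```

View pics/s1.png

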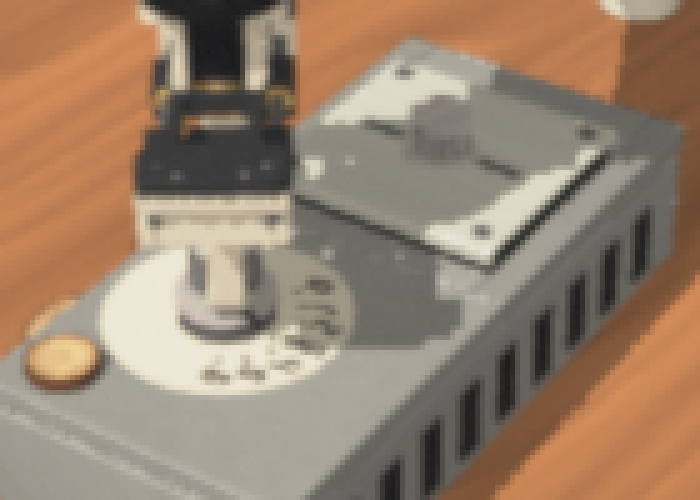

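The scene crop shows the jaws on the sleeve at about (225,285), with the pointer hidden behind the finger. I'll release, lift and look again.

Request:
apply_moves(
  plan=[
    [[0,0,0],[0,0,0],0.3],
    [[0,0,0],[0,0,0],0.3],
    [[0,0,0],[0,0,0],0.3],
    [[0,0,0.03],[0,0,0],0.3],
    [[0,0,0.06],[0,0,0],0.3],
  ],
)

```text
time_s: 5.7
tool_pos: [0.5743, -0.1102, 0.2636]
orientation: [0.286, 0.648, -0.286, 0.646]
ft_force: [0.2, 0.4, 0.1]
finger_gap: 0.65
```

Request:
apply_moves(
  plan=[
    [[0,0.045,0.02],[0,0,-8],0.3],
    [[0,0.09,0.02],[0,0,-16],0.3],
    [[0,0.135,0.02],[0,0,-24],0.3],
    [[0,0.175,0.02],[0,0,-32],0.3],
    [[0,0.175,0.02],[0,0,-32],0.3],
  ],
)

```text
time_s: 6.2
tool_pos: [0.5749, 0.0736, 0.2821]
orientation: [0.451, 0.547, -0.449, 0.544]
ft_force: [1.0, -0.2, -0.6]
finger_gap: 0.648
```

```bash
python3 -c "
from h import *
pose()
a=read_camera('scene');b=read_camera('top')
cv2.imwrite('pics/s2.png',np.hstack([cv2.resize(a[225:285,265:330],None,fx=6,fy=6,interpolation=3),cv2.resize(b[185:255,320:390],(400,360),interpolation=3)]))
"
```

```text
t 6.2 tcp [0.5749 0.0736 0.2821] jaw deg -79.04 xaxis [-0.0029  0.0052 -1.    ] q [-0.673  0.662  0.874  1.678 -0.57   1.079 -1.001] F [ 0.97 -0.24 -0.65] T [0.01  0.158 0.052] gap 0.648
```

View pics/s2.png

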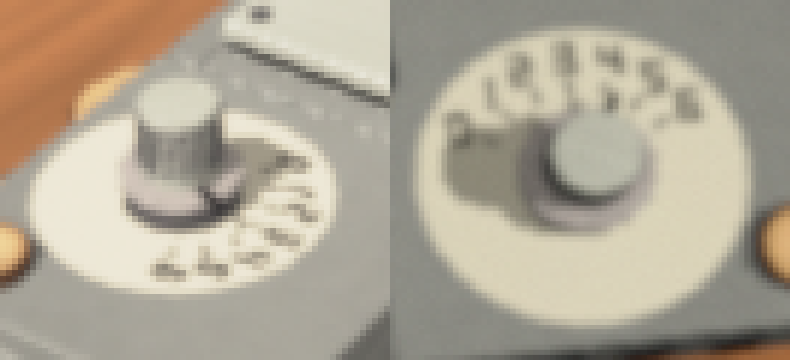

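```bash
python3 - <<'E'
from h import *
c=np.array([.576,-.1125]);yaw=.132
for n in(3,3.5,4,4.5,5):
  a=yaw+1.05-.35*n
  for r in(.02,.027):
    P=np.r_[c+r*np.array([np.cos(a),np.sin(a)]),.116]
    s=proj("scene",P)[0];t=proj("top",P)[0]
    print(n,r,"scene",((s-[265,225]+.4)*6).round(),"top",((t-[320,185]+.4)*[400/70,360/70]+[390,0]).round())
E
```

```text
3 0.02 scene [215. 179.] top [579. 122.]
3 0.027 scene [228. 185.] top [577. 107.]
3.5 0.02 scene [210. 183.] top [588. 122.]
3.5 0.027 scene [221. 190.] top [589. 106.]
4 0.02 scene [203. 186.] top [597. 123.]
4 0.027 scene [212. 194.] top [601. 108.]
4.5 0.02 scene [196. 189.] top [606. 126.]
4.5 0.027 scene [203. 198.] top [612. 111.]
5 0.02 scene [188. 191.] top [614. 129.]
5 0.027 scene [192. 201.] top [623. 116.]
```

Request:
apply_moves(
  plan=[
    [[0,0,0],[0,0,8.5],0.6],
    [[0,0,0],[0,0,17],0.6],
    [[0,0,0],[0,0,25.5],0.6],
    [[0,0,0],[0,0,34],0.6],
    [[0,0,0],[0,0,42.5],0.6],
  ],
)

```text
time_s: 6.8
tool_pos: [0.5749, 0.0614, 0.2842]
orientation: [0.225, 0.67, -0.225, 0.671]
ft_force: [0.0, -0.3, -0.2]
finger_gap: 0.799
```

Request:
apply_moves(
  plan=[
    [[0,0,0],[0,0,8.5],0.6],
    [[0,0,0],[0,0,17],0.6],
    [[0,0,0],[0,0,25.5],0.6],
    [[0,0,0],[0,0,25.5],0.6],
    [[0,0,0],[0,0,25.5],0.6],
  ],
)

```text
time_s: 7.3
tool_pos: [0.575, 0.0624, 0.2841]
orientation: [0.074, 0.703, -0.074, 0.703]
ft_force: [0.5, -0.1, 0.3]
finger_gap: 0.799
```

```bash
python3 -c "
from h import *
pose()"
```

```text
t 7.3 tcp [0.575  0.0624 0.2841] jaw deg -12.08 xaxis [ 3.e-04 -2.e-04 -1.e+00] q [-0.486  0.569  0.548  1.675 -0.341  0.993 -0.03 ] F [ 0.46 -0.06  0.27] T [-0.041  0.083 -0.043] gap 0.799
```

Request:
apply_moves(
  plan=[
    [[-0.002,0.002,0],[0,0,0],0.4],
    [[-0.002,0.002,-0.03],[0,0,0],0.3],
    [[-0.002,0.002,-0.06],[0,0,0],0.2],
    [[-0.002,0.002,-0.081],[0,0,0],0.1],
    [[-0.002,0.002,-0.081],[0,0,0],0],
  ],
)

```text
time_s: 7.8
tool_pos: [0.5711, 0.0667, 0.1999]
orientation: [0.072, 0.706, -0.073, 0.701]
ft_force: [0.0, 1.5, -0.9]
finger_gap: 0.519
```

Request:
apply_moves(
  plan=[
    [[0,0,0],[0,0,0],-0.1],
    [[0,0,0],[0,0,0],-1],
    [[0,0,0],[0,0,0],-1],
    [[0,0,0],[0,0,0],-1],
    [[0,0,0],[0,0,0],-1],
  ],
  squeeze=10,
)

```text
time_s: 8.3
tool_pos: [0.5725, 0.0666, 0.2033]
orientation: [0.073, 0.704, -0.072, 0.703]
ft_force: [-4.3, 0.2, 3.4]
finger_gap: 0.363
```

```bash
python3 -c "
from h import *
pose()"
```

```text
t 8.3 tcp [0.5725 0.0666 0.2033] jaw deg -11.75 xaxis [-1.1e-03  8.0e-04 -1.0e+00] q [-0.457  0.661  0.492  1.768 -0.409  0.817  0.027] F [-4.3   0.17  3.35] T [0.001 0.917 0.005] gap 0.363
```

Request:
apply_moves(
  plan=[
    [[-0.001,0,-0.001],[0,0,-8],-1],
    [[-0.001,0,-0.001],[0,0,-16],-1],
    [[-0.001,0,-0.001],[0,0,-24],-1],
    [[-0.001,0,-0.001],[0,0,-32],-1],
    [[-0.001,0,-0.001],[0,0,-40],-1],
  ],
  squeeze=15,
)

```text
time_s: 8.8
tool_pos: [0.5739, 0.0656, 0.2031]
orientation: [0.311, 0.633, -0.31, 0.637]
ft_force: [-0.4, -1.0, 4.0]
finger_gap: 0.364
```

Request:
apply_moves(
  plan=[
    [[0,0,0],[0,0,-8],-1],
    [[0,0,0],[0,0,-16],-1],
    [[0,0,0],[0,0,-24],-1],
    [[0,0,0],[0,0,-31],-1],
    [[0,0,0],[0,0,-31],-1],
  ],
)

```text
time_s: 9.3
tool_pos: [0.5745, 0.0642, 0.2031]
orientation: [0.468, 0.527, -0.467, 0.534]
ft_force: [2.0, -4.5, 3.0]
finger_gap: 0.359
```

```bash
python3 -c "
from h import *
pose()"
```

```text
t 9.3 tcp [0.5745 0.0642 0.2031] jaw deg -82.82 xaxis [ 0.0074 -0.0052 -1.    ] q [-0.642  0.76   0.842  1.774 -0.692  0.924 -0.946] F [ 1.96 -4.48  3.02] T [-0.797 -0.205 -0.036] gap 0.359
```

Request:
apply_moves(
  plan=[
    [[0,0,0],[0,0,0],0.2],
    [[0,0,0],[0,0,0],0.2],
    [[0,0,0],[0,0,0],0.2],
    [[0,0,0.03],[0,0,0],0.2],
    [[0,0,0.06],[0,0,0],0.2],
  ],
)

```text
time_s: 9.8
tool_pos: [0.5711, 0.0675, 0.2611]
orientation: [0.466, 0.532, -0.468, 0.53]
ft_force: [0.7, 0.2, 0.3]
finger_gap: 0.596
```

Request:
apply_moves(
  plan=[
    [[0,0.045,0.02],[0,0,0],0.2],
    [[0,0.09,0.02],[0,0,0],0.2],
    [[0,0.135,0.02],[0,0,0],0.2],
    [[0,0.18,0.02],[0,0,0],0.2],
    [[0,0.18,0.02],[0,0,0],0.2],
  ],
)

```text
time_s: 10.3
tool_pos: [0.57, 0.257, 0.2795]
orientation: [0.464, 0.537, -0.462, 0.532]
ft_force: [-0.1, 0.5, -0.3]
finger_gap: 0.601
```

```bash
python3 -c "
from h import *
pose()
a=read_camera('scene');b=read_camera('top')
cv2.imwrite('pics/s3.png',np.hstack([cv2.resize(b[195:240,250:300],None,fx=8,fy=8,interpolation=3),cv2.resize(a[195:240,310:360],None,fx=8,fy=8,interpolation=3)]))
"
```

```text
t 10.3 tcp [0.57   0.257  0.2795] jaw deg -81.82 xaxis [-0.0041  0.0059 -1.    ] q [-0.944  0.751  0.913  1.548 -0.636  1.164 -1.328] F [-0.08  0.45 -0.29] T [ 0.025  0.176 -0.015] gap 0.601
```

View pics/s3.png

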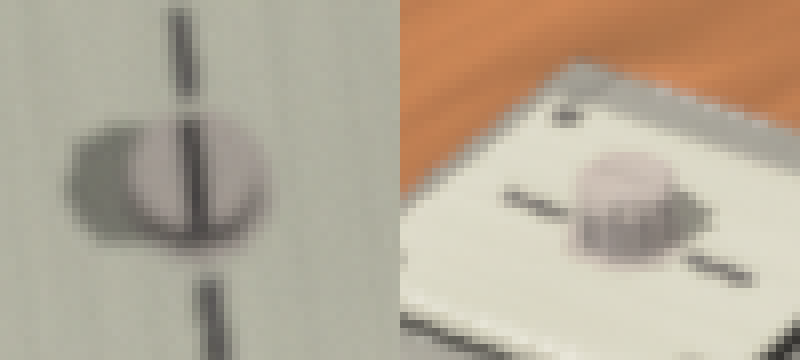

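Top crop: the slot runs (190,120) to (201,235), nearly parallel to the ridges (178,10) to (216,360). I'll measure it numerically.

```bash
python3 - <<'E'
from h import *
B=np.mean([read_camera("top").astype(float) for _ in range(3)],0).mean(2)
def cen(r,lo,hi):
    x=np.arange(lo,hi+1); w=B[r,lo:hi+1]; w=np.clip((w[0]+w[-1])/2-w,0,None); return (w*x).sum()/w.sum()
def line(rows,off,z):
    P=np.array([at_z("top",(cen(r,int(c)-3,int(c)+4),r),z)[:2] for r in rows for c in[off(r)]])
    return P
ctr=lambda y:250+(178+(y-10)*.1086)/8-.44
rr=lambda a,b:range(round(195+a/8),round(195+b/8))
sl=line(rr(130,215),lambda r:250+(190+((r-195)*8-120)*.0957)/8-.44,.139)
up=line(rr(20,85),lambda r:ctr((r-195)*8),.115); dn=line(rr(290,375),lambda r:ctr((r-195)*8),.115)
f=lambda P:(np.polyfit(P[:,0],P[:,1],1))
for n,P in(("slot",sl),("up",up),("dn",dn),("ridges",np.vstack([up,dn]))): print(n,np.arctan(f(P)[0]).round(4),P.mean(0).round(4))
E
```

```text
slot 0.1243 [0.5713 0.0632]
up 0.1405 [0.6092 0.0685]
dn 0.1401 [0.5317 0.0584]
ridges 0.129 [0.5643 0.0627]
```

Request:
apply_moves(
  plan=[
    [[0,-0.045,0],[0,0,0],0.2],
    [[0,-0.09,0],[0,0,0],0.2],
    [[0,-0.135,0],[0,0,0],0.2],
    [[0,-0.18,0],[0,0,0],0.2],
    [[0,-0.18,0],[0,0,0],0.2],
  ],
)

```text
time_s: 11.05
tool_pos: [0.571, 0.0555, 0.2837]
orientation: [0.471, 0.525, -0.473, 0.528]
ft_force: [0.9, -0.1, 1.3]
finger_gap: 0.595
```

Request:
apply_moves(
  plan=[
    [[0,0,-0.03],[0,0,0],0.2],
    [[0,0,-0.06],[0,0,0],0.2],
    [[0,0,-0.078],[0,0,0],0.2],
    [[0,0,-0.078],[0,0,0],0.2],
    [[0,0,-0.078],[0,0,0],0.2],
  ],
)

```text
time_s: 11.55
tool_pos: [0.5723, 0.0655, 0.2044]
orientation: [0.468, 0.53, -0.468, 0.53]
ft_force: [0.6, 0.3, 0.4]
finger_gap: 0.6
```

```bash
python3 -c "
from h import *
pose()"
```

```text
t 11.55 tcp [0.5723 0.0655 0.2044] jaw deg -82.85 xaxis [ 6.e-04 -3.e-04 -1.e+00] q [-0.643  0.757  0.842  1.774 -0.691  0.933 -0.948] F [0.63 0.26 0.43] T [-0.058  0.138 -0.032] gap 0.6
```

Request:
apply_moves(
  plan=[
    [[0,0,-0.004],[0,0,0],0.2],
    [[0,0,-0.007],[0,0,0],0.2],
    [[0,0,-0.01],[0,0,0],0.2],
    [[0,0,-0.012],[0,0,0],0.2],
    [[0,0,-0.012],[0,0,0],0.2],
  ],
)

```text
time_s: 12.05
tool_pos: [0.5726, 0.0662, 0.1927]
orientation: [0.468, 0.53, -0.467, 0.531]
ft_force: [-0.5, -0.9, 7.1]
finger_gap: 0.602
```

Request:
apply_moves(
  plan=[
    [[0,0,-0.001],[0,0,0],0.2],
    [[0,0,-0.002],[0,0,0],0.2],
    [[0,0,-0.003],[0,0,0],0.2],
    [[0,0,-0.004],[0,0,0],0.2],
    [[0,0,-0.004],[0,0,0],0.2],
  ],
)

```text
time_s: 12.55
tool_pos: [0.5726, 0.0662, 0.1893]
orientation: [0.468, 0.53, -0.467, 0.531]
ft_force: [-1.3, 0.7, 8.8]
finger_gap: 0.599
```

```bash
python3 -c "
from h import *
pose()"
```

```text
t 12.55 tcp [0.5726 0.0662 0.1893] jaw deg -82.75 xaxis [ 2.e-03  6.e-04 -1.e+00] q [-0.633  0.775  0.824  1.787 -0.713  0.904 -0.931] F [-1.29  0.67  8.8 ] T [-0.017  0.616 -0.008] gap 0.599
```

Request:
apply_moves(
  plan=[
    [[0,0,-0.001],[0,0,0],0.2],
    [[0,0,-0.002],[0,0,0],0.2],
    [[0,0,-0.003],[0,0,0],0.2],
    [[0,0,-0.003],[0,0,0],0.2],
    [[0,0,-0.003],[0,0,0],0.2],
  ],
)

```text
time_s: 13.05
tool_pos: [0.5727, 0.0661, 0.1884]
orientation: [0.469, 0.53, -0.466, 0.531]
ft_force: [-5.5, 1.7, 20.3]
finger_gap: 0.601
```

Request:
apply_moves(
  plan=[
    [[0,0,-0.001],[0,0,0],0.2],
    [[0,0,-0.001],[0,0,0],0.2],
    [[0,0,-0.001],[0,0,0],0.2],
    [[0,0,-0.001],[0,0,0],0.2],
    [[0,0,-0.001],[0,0,0],0.2],
  ],
)

```text
time_s: 13.55
tool_pos: [0.5726, 0.066, 0.1883]
orientation: [0.469, 0.531, -0.466, 0.531]
ft_force: [-7.5, 2.1, 25.5]
finger_gap: 0.599
```

```bash
python3 -c "
from h import *
pose()"
```

```text
t 13.55 tcp [0.5726 0.066  0.1883] jaw deg -82.74 xaxis [ 0.0029  0.0028 -1.    ] q [-0.631  0.775  0.822  1.789 -0.717  0.902 -0.926] F [-7.47  2.14 25.53] T [ 0.146  1.782 -0.029] gap 0.599
```

The force rises (20 to 25 N) with no further descent and the fingertips at z = 0.104, so the cover is home. One last look.

```bash
python3 -c "
from h import *
a=read_camera('scene');b=read_camera('top')
cv2.imwrite('pics/s4.png',np.hstack([cv2.resize(a[190:290,255:375],(480,400),interpolation=3),cv2.resize(b[185:265,330:390],(300,400),interpolation=3)]))
pose()"
```

```text
t 13.65 tcp [0.5726 0.066  0.1883] jaw deg -82.73 xaxis [ 0.0028  0.0028 -1.    ] q [-0.632  0.775  0.822  1.789 -0.717  0.902 -0.926] F [-7.37  2.34 25.78] T [ 0.095  1.775 -0.025] gap 0.603
```

View pics/s4.png

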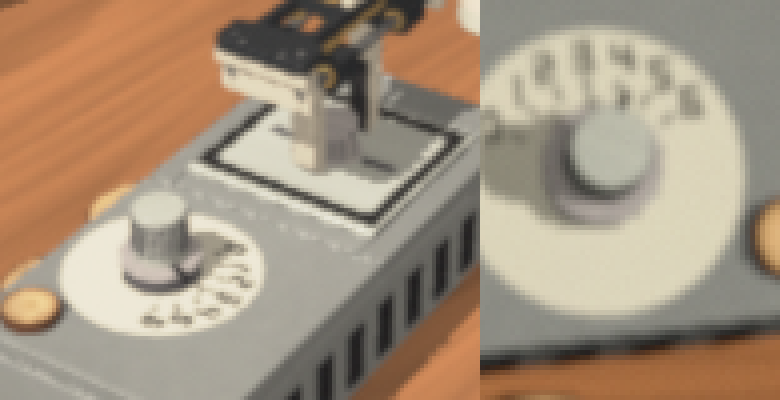

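The cover sits evenly inside its frame, with the fingers straddling the fastener at about (325,140). The pointer is still at 4, at (622,97), and the tag and slices haven't moved.

```bash
python3 -c "
from h import *
print(arm.job_done())"
```

```text
the job is handed in; nothing more can be done
None
```

The extractor is ready for the corner screws, and I handed the job in at about 13.7 s with the arm still holding the cover down.

- **Sleeve:** I turned it 78° clockwise and released it. The pointer shows 4 in both cameras, and still did in the last picture.
- **Fastener:** I turned it 71° clockwise. With the gripper out of the way, the slot measured 0.124 rad against 0.129 rad for the line through both ridges. Fitted one at a time, the ridges read 0.140, so the slot is within about 0.005–0.016 rad. I couldn't re-measure it while pressing because the fingers hide it. They straddle the head with clearance, so it shouldn't have turned.
- **Cover:** Both fingertips press on the flat plate either side of the fastener. The tips stopped at z = 0.104 m, the stated home height, while the push rose from 20 to about 26 N with no further travel. That hold includes about 7 N of sideways force.
- **Everything else:** The tag and the wood slices look unmoved in the last picture. The bottle, iron and driver weren't checked again at the end, but the arm's path kept clear of them.

No check failed. The early position estimates from the two cameras differed by a few millimetres, and the small forces when gripping showed the positions I used were good enough.

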